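# Square the bit case into the corner

## Robot

A 6-joint arm with a two-finger parallel gripper is mounted at the origin on the work surface. World frame = base frame: x ahead of the robot, y to its left, z up, the work surface at z = 0. Lengths are in m, angles in rad, forces in N, time in s.
With the tool pointing down it reaches from about 0.225 to 0.725 m from the base axis. Payload 3.1 kg.
Tool frame: the origin (TCP) lies between the finger pads; the fingertips stand 11 mm ahead of it and the grasp point (between the pads) lies 8 mm behind it (ctrl.finger_overhang is the z of the fingertips in the tool frame, in m); z points along the fingers, y is the line along which they close (so a half turn about z gives the same grasp; the last joint's range is limited). The gripper opens to 85 mm and grips with 20 to 120 N. Pads are 22 mm wide; open, the fingers measure 114 mm over their backs; the gripper's body (76 mm by 85 mm) begins 54 mm behind the grasp point. The pads swing forward as they close: fully open they stand 13 mm farther back than shut.
Start: joints at [1.033, 0.048, 0.099, 1.622, 0, 1.443], TCP at [0.209, 0.482, 0.204] pointing down, gripper open.
Joint ranges: [-2.91, 2.91], [-0.99, 1.94], [-1.21, 1.42], [-2.12, 2.29], [-1.49, 1.47], [-3.14, 3.14]. Speed limits (rad/s): [2.79, 2.79, 3.14, 3.14, 3.14, 3.14].

## Interface

Orientations are given as a unit quaternion [x, y, z, w].
In Python, from plant import ctrl gives the robot as it stands.
- The arm moves only by the tool send_rows, never from a script. Its argument "deltas" is a list of rows, each a list of 7 numbers: the shift along the tool's x, y, z scaled (see below), then the turn, a rotation vector about the tool's x, y, z scaled (see below), then the opening, from -1 (shut) to 1 (fully open). A call has 1 to 20 rows; each row is the pose to reach, as a shift and turn from the pose commanded when the call began, along the tool's axes at that moment; what a row does not reach only later rows make up. The controller multiplies each number of a shift by 750 mm and each number of a turn by 0.5 rad. A row lasts 1/10 s, in which the tool goes at most 50 mm and 8.59 degrees, less where a joint would pass 70% of its speed; a pose out of reach is approached as far as the arm can. A call with a number of a shift or a turn outside -1 to 1 is refused whole. A call with a gripper value outside its range is refused whole. The fingers move at their own pace and stop on an object; "force" is the grip in N (left out, the last holds). Time passes only in rows, so rows that repeat a pose let the fingers close. It gives the time, the measured TCP pose, the force, the opening and the grip force at its end, in the units of the state.
- ctrl.read_state(): the state, without advancing time (a new reading comes with each control period).
- ctrl.capture(name): name is "side" or "top" or "wrist"; returns (picture, depth): 400x640x3 uint8, red, green, blue; 400x640 float32, m along the optical axis (not along the pixel's ray), 0 where there is no reading.
- ctrl.camera_params(name): a dict with "fx", "fy", "cx", "cy" (pixels), "rvec" (rotation vector, rad) and "tvec" (3), from world to camera coordinates, as OpenCV has them. Camera axes: x right, y down, z forward; pixel columns grow to the right and rows downward; lengths in m; the calibration is good to about 2 mm. A picture is of the moment at which its call begins: read the wrist's pose just before it. camera_params takes no time and is no camera call; for the wrist camera it gives the pose at the moment of the call.
- ctrl.finish_job(): hands the job in; it is judged then, once.
Trained networks look in the newest picture that a camera, given by its name, has taken for a name from the list of things; names that differ only in an ending like _2 or _b are one class to them, and where a whole thing is asked for, a point or a joint stands for the part that bears it (a point fixed in the world has none). Each returns a list of dicts, best first, with "confidence" (0 to 1); they miss things now and then, are a little off and sometimes report something else, mostly with a low value. They report only what shows in the picture. A call takes as long as a camera call. They do not tell look-alikes from the thing itself.
- ctrl.recognise(camera, name): "location" ([x, y, z] in m, in world coordinates, good to about 4 mm: the middle of the surface that is visible of it).
- ctrl.outline_of(camera, name): "region" (400x640 bool, what is visible of it).
- ctrl.pinpoint(camera, name): "location" ([x, y, z] in m, in world coordinates, good to about 4 mm: a listed point, or the origin of a listed thing).
The state is a dict: "time": time; "joint_pos": joint angles; "joint_vel": joint speeds; "joint_efforts": joint torques, N m; "ee_pos": TCP position; "ee_rot": TCP orientation; "wrist_force": force on the tool from outside, world axes, zero at the start; "ft_torque": the same for the moment, N m; "opening": finger opening in m; "grip_force": force on a finger pad.
Only numpy, scipy, OpenCV 4.12 (cv2) and the standard library are available. Lean on these libraries where they do the work, as an engineer would, in place of code of your own. Each camera call takes 0.05 s, during which the arm holds its last target. There are 200 camera calls.

## Task

Tidy up after the repair: push the small closed bit case along the tablecloth until one long side lies flat against the near wall of the open aluminium tool case and one short end touches the socket rack that stands against that wall. Only push it, with the fingers: do not pick it up or tip it. Do not shift the screw tin, the large drill case or the screwdriver, and finish with the bit case left at rest in that corner.

Things in the scene. Friction and masses are not known exactly. Their poses are not given: they have to be found in the camera images.
- bit_case: The thing to push: the smaller of two closed grey plastic cases with black lids, a loose block 92 mm (own x) by 140 mm (own y, long) by 38 mm high, 0.25 to 0.5 kg, friction about 0.8 to 1.2. Two small latches on its -x side, 1 mm proud to the eye only; all sides count as flat. Origin at the centre of its underside, z up.
- tool_case: Open, flat aluminium-walled case of pliers, heavy, does not move: 240 mm deep (own x, away from the robot), 500 mm wide (own y), 50 mm high, at a slight yaw. Origin on the table at the foot of the outer face of its near wall, in the middle of its width: that flat face is the plane own x = 0, the robot's side is own x < 0.
- socket_rack: Grey plastic block 80 mm (own x) by 60 mm (own y) by 40 mm high, six steel sockets on top (54 mm in all); does not move. Origin at the centre of its underside, axes parallel to the tool case's. Stands against the near wall (2 mm gap), 210 mm left or right of the tool case's origin; its side towards the middle of the wall is the end stop.
- screw_tin: Bystander: loose round brass tin with a dark lid, 70 mm across, 42 mm high, 0.4 kg, standing 7 mm from the near wall, at the other end of the wall from the socket rack (210 mm from the tool case's origin along y). Origin at the centre of its underside.
- drill_case: Bystander: the larger closed grey case with black lid, 130 mm (own x) by 200 mm (own y) by 50 mm high, loose, 0.8 kg, to the left or right of the work. Origin at the centre of its underside.
- screwdriver: Bystander: loose black-handled screwdriver about 200 mm long, 26 mm high, lying roughly along x with its handle to -x, on the other side of the work from the large case. Its origin is at the underside, halfway along its length.
There are look-alikes about, which are no part of the job. What is shaped like the bit_case but purple is not meant. What is shaped like the socket_rack but green is not meant.

How it is judged:
By the outcome, as a careful person would: the job done as asked, in the order asked, and still so for the second after the job is handed in, with the robot touching nothing.
It also fails if it takes over 54 s, if anything falls off the work surface, if the arm or the gripper's body presses on something with over 40 N, if the wrist force passes 120 N, or if a joint passes its speed limit or range.

## Working session

There is one attempt and no reset: what is moved stays moved. The work goes in short steps, Python scripts to look and compute and a tool call to move; the robot and the scene stay as the last step left them, time stands still between calls to the robot, and variables do not carry over. Pictures are saved under pics/ and viewed, at most 10 in all, crops included, and the job is handed in when it is done.

Besides the shell and the picture viewer there is one more tool, called after "Emit:" by a JSON object that holds its "op" and its "data". send_rows: Moves the arm, as the interface text tells. Its arguments: {"type":"object","properties":{"deltas":{"type":"array"},"force":{"type":"number"}},"required":["deltas"]}

```bash
ls; mkdir -p pics
python3 - <<'E'
from plant import ctrl
import cv2,numpy as np
s=ctrl.read_state();print(s['time'],s['ee_pos'],s['ee_rot'],s['opening'],ctrl.finger_overhang)
for c in ['top','side']:
    p,d=ctrl.capture(c);cv2.imwrite(f'pics/{c}0.png',p[:,:,::-1]);np.save(f'{c}_d.npy',d);np.save(f'{c}_p.npy',p)
    for n in ['bit_case','tool_case','socket_rack','screw_tin','drill_case','screwdriver']:
        try:print(c,n,[(np.round(r['location'],3),round(r['confidence'],2)) for r in ctrl.pinpoint(c,n)])
        except Exception as e:print(c,n,e)
E
```

```text
pics
0.0 [0.20881635 0.48094673 0.20271434] [ 2.03460662e-01  9.79082404e-01 -1.11450267e-03 -4.03251994e-04] 0.08497077371546535 0.011
top bit_case [(array([ 0.505, -0.04 , -0.002]), 0.64), (array([ 0.655, -0.   ,  0.004]), 0.64), (array([0.407, 0.136, 0.003]), 0.58)]
top tool_case [(array([ 0.654, -0.003,  0.001]), 0.79)]
top socket_rack [(array([0.608, 0.206, 0.001]), 0.94), (array([0.599, 0.364, 0.001]), 0.9)]
top screw_tin [(array([ 0.62 , -0.215,  0.002]), 0.9), (array([ 0.608,  0.203, -0.004]), 0.31)]
top drill_case [(array([ 0.447, -0.314,  0.003]), 0.67), (array([0.656, 0.   , 0.001]), 0.2)]
top screwdriver []
side bit_case [(array([ 0.407,  0.136, -0.002]), 0.79), (array([ 0.504, -0.041, -0.003]), 0.56)]
side tool_case [(array([ 0.655, -0.006, -0.001]), 0.88)]
side socket_rack [(array([0.6  , 0.207, 0.003]), 0.87), (array([0.599, 0.36 , 0.002]), 0.84)]
side screw_tin [(array([ 0.626, -0.217,  0.001]), 0.64)]
side drill_case [(array([ 0.448, -0.312, -0.002]), 0.91), (array([ 0.506, -0.043, -0.001]), 0.63)]
side screwdriver [(array([0.43 , 0.324, 0.002]), 0.88)]
```

View pics/top0.png

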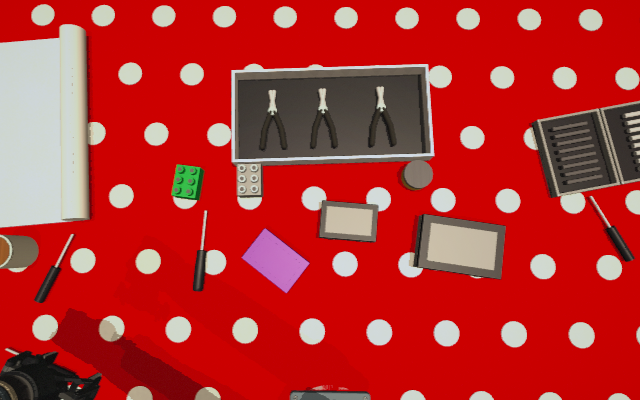

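The top picture shows the bit case at pixel (349,221) and the purple look-alike at (275,261). The grey rack is at (249,180) against the wall's left end, so the end stop is at +y. The tin is at (417,175), the drill case at (460,246) and the screwdriver at (202,250). Next I'll measure from depth.

```bash
cat > h.py <<'E'
import cv2,numpy as np
from plant import ctrl
def cloud(cam,d):
    k=ctrl.camera_params(cam);R=cv2.Rodrigues(np.array(k['rvec'],float))[0];t=np.array(k['tvec'],float).ravel()
    v,u=np.mgrid[:400,:640];P=np.stack([(u-k['cx'])/k['fx']*d,(v-k['cy'])/k['fy']*d,d],-1)
    W=(P-t)@R; W[d<=0]=np.nan; return W
def rect(W,c,r,z0,z1):
    m=(np.abs(W[...,0]-c[0])<r)&(np.abs(W[...,1]-c[1])<r)&(W[...,2]>z0)&(W[...,2]<z1)
    q=W[m][:,:2]; b=cv2.minAreaRect((q*1000).astype(np.float32)); return b,cv2.boxPoints(b),m
E
python3 - <<'E'
from h import *
np.set_printoptions(precision=1,suppress=True)
d=np.load('top_d.npy');W=cloud('top',d)
for n,c,r,z0,z1 in [('bit',(.505,-.04),.1,.028,.05),('purple',(.407,.136),.095,.028,.05),('rack',(.605,.206),.05,.03,.06),('tool',(.77,0),.28,.043,.06),('tin',(.622,-.215),.05,.03,.05),('drill',(.447,-.314),.14,.04,.06)]:
    b,p,m=rect(W,c,r,z0,z1);print(n,m.sum(),np.array(b[0]),b[1],b[2],p.tolist())
# near wall outer line
m=(W[...,2]>.043)&(W[...,2]<.06)&(abs(W[...,1])<.16)&(W[...,0]>.6)&(W[...,0]<.72)
q=W[m]; ys=q[:,1]; bins=np.arange(-.16,.161,.02); L=[]
for a in bins[:-1]:
    s=q[(ys>=a)&(ys<a+.02)]
    if len(s): L.append((a+.01,np.sort(s[:,0])[:3].mean()))
L=np.array(L);print(np.polyfit(L[:,0],L[:,1],1)); print(L[:,1]*1000)
s=ctrl.read_state();from scipy.spatial.transform import Rotation as Ro
print(Ro.from_quat(s['ee_rot']).as_matrix())
E
```

```text
bit 2139 [475.7 -29.2] (163.24288940429688, 152.28443908691406) 85.97077941894531 [[393.9710388183594, -105.2309799194336], [545.8790893554688, -115.93128204345703], [557.349365234375, 46.90813446044922], [405.44134521484375, 57.608436584472656]]
purple 2203 [407.2 134.6] (140.34298706054688, 92.1688232421875) 53.118896484375 [[328.1937561035156, 106.14543914794922], [401.9179992675781, 50.829734802246094], [486.1457214355469, 163.087646484375], [412.4214782714844, 218.40335083007812]]
rack 966 [609.  201.6] (89.27717590332031, 90.48367309570312) 0.6053066849708557 [[563.9222412109375, 246.3265838623047], [564.878173828125, 155.8479461669922], [654.150390625, 156.7910919189453], [653.1944580078125, 247.2697296142578]]
tool 3032 [688.5 -11.1] (419.5445861816406, 519.964111328125) 2.723066568374634 [[466.6285095214844, 238.66310119628906], [491.3312683105469, -280.7138977050781], [910.402099609375, -260.78192138671875], [885.6993408203125, 258.5950622558594]]
tin 779 [ 629.6 -208.9] (86.34028625488281, 83.46051788330078) 89.90824127197266 [[587.7809448242188, -251.9803924560547], [671.2413940429688, -252.1140594482422], [671.3796997070312, -165.7738800048828], [587.9192504882812, -165.6402130126953]]
drill 4554 [ 446.6 -313.6] (201.41575622558594, 130.0301971435547) 82.36522674560547 [[368.76593017578125, -404.7811279296875], [497.6434326171875, -422.05670166015625], [524.4031372070312, -222.426513671875], [395.525634765625, -205.15093994140625]]
[-0.   0.7]
[662.  661.3 660.9 659.4 658.8 657.6 656.6 655.9 655.  655.  653.4 652.4
 651.6 650.9 649.8 648.9]
[[-0.9  0.4  0. ]
 [ 0.4  0.9  0. ]
 [ 0.   0.  -1. ]]
```

View pics/side0.png

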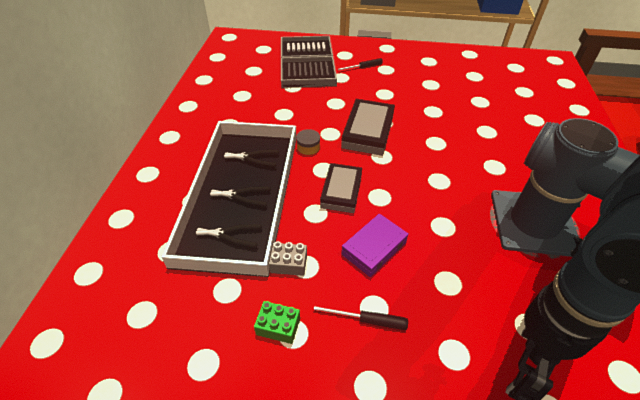

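The side picture confirms the layout: bit case at (342,187), purple case at (375,243), and grey rack at (288,257) against the wall. Now a tighter measurement in the tool case's frame.

```bash
cat >> h.py <<'E'
TH=.0415; O=np.array([.6555,-.003]); A=np.array([[np.cos(TH),-np.sin(TH)],[np.sin(TH),np.cos(TH)]]) # cols ex,ey
own=lambda p:(np.asarray(p)[...,:2]-O)@A
world=lambda q:O+A@np.asarray(q)
def box(W,c,r,z0,z1):
    m=(np.hypot(W[...,0]-c[0],W[...,1]-c[1])<r)&(W[...,2]>z0)&(W[...,2]<z1)
    n,l,st,_=cv2.connectedComponentsWithStats(m.astype(np.uint8),connectivity=4)
    k=1+np.argmax(st[1:,4]); q=own(W[l==k])*1000
    b=cv2.minAreaRect(q.astype(np.float32)); return b,q
E
python3 - <<'E'
from h import *
W=cloud('top',np.load('top_d.npy'))
b,q=box(W,(.505,-.04),.1,.03,.045);print('bit own',b,cv2.boxPoints(b).tolist())
b,q=box(W,(.605,.206),.07,.03,.048);print('rack own',b,np.percentile(q,[0.5,99.5],axis=0))
b,q=box(W,(.407,.136),.12,.03,.045);print('purple own',cv2.boxPoints(b).tolist())
b,q=box(W,(.78,0),.35,.043,.06);print('tool',b)
for o in [(-.21,-.045),(-.08,-.045)]: print(world(o))
E
```

```text
bit own ((-152.3747100830078, -33.609535217285156), (139.9031219482422, 92.51519775390625), 83.5929946899414) [[-206.14932250976562, -97.96229553222656], [-114.21194458007812, -108.28610229492188], [-98.60009765625, 30.74322509765625], [-190.5374755859375, 41.06703186035156]]
rack own ((-39.23445129394531, 204.46893310546875), (94.44719696044922, 86.91942596435547), 88.07762145996094) [[-82.05882999 158.62346052]
 [  2.34991004 247.42016015]]
purple own [[-322.4962463378906, 122.6307601928711], [-251.13043212890625, 64.30400848388672], [-162.31787109375, 172.9708251953125], [-233.68368530273438, 231.29757690429688]]
tool ((121.47350311279297, 0.2231597900390625), (243.5713348388672, 500.66796875), 0.08765780180692673)
[ 0.44754777 -0.05667375]
[ 0.57743584 -0.0512803 ]
```

```bash
cat >> h.py <<'E'
from scipy.spatial.transform import Rotation as Ro
def units(p,z,ang,frm=None):
    "own xy (m), z, tool-y angle in own frame (rad) -> row"
    s=ctrl.read_state();R=Ro.from_quat(s['ee_rot']);w=np.r_[world(p),z]
    y=np.r_[A@[np.cos(ang),np.sin(ang)],0];zz=np.array([0,0,-1.]);x=np.cross(y,zz)
    T=Ro.from_matrix(np.c_[x,y,zz])
    return np.round(np.r_[R.inv().apply(w-s['ee_pos'])/.75,(R.inv()*T).as_rotvec()/.5],4)
E
python3 - <<'E'
from h import *
print(units((-.255,-.034),.15,np.pi/2)); print(units((-.255,-.034),.018,np.pi/2))
E
```

```text
[-5.170e-01 -5.445e-01  7.190e-02  1.000e-04  0.000e+00 -9.026e-01]
[-5.170e-01 -5.445e-01  2.479e-01  1.000e-04  0.000e+00 -9.026e-01]
```

Emit:
{"op": "send_rows", "data": {"deltas": [[-0.517,-0.5445,0.072,0,0,-0.9026,1],[-0.517,-0.5445,0.072,0,0,-0.9026,1],[-0.517,-0.5445,0.072,0,0,-0.9026,1],[-0.517,-0.5445,0.072,0,0,-0.9026,1],[-0.517,-0.5445,0.072,0,0,-0.9026,1],[-0.517,-0.5445,0.072,0,0,-0.9026,1],[-0.517,-0.5445,0.072,0,0,-0.9026,1],[-0.517,-0.5445,0.072,0,0,-0.9026,1],[-0.517,-0.5445,0.072,0,0,-0.9026,1],[-0.517,-0.5445,0.072,0,0,-0.9026,1],[-0.517,-0.5445,0.072,0,0,-0.9026,1],[-0.517,-0.5445,0.072,0,0,-0.9026,1],[-0.517,-0.5445,0.072,0,0,-0.9026,1],[-0.517,-0.5445,0.072,0,0,-0.9026,1],[-0.517,-0.5445,0.248,0,0,-0.9026,1],[-0.517,-0.5445,0.248,0,0,-0.9026,1],[-0.517,-0.5445,0.248,0,0,-0.9026,1],[-0.517,-0.5445,0.248,0,0,-0.9026,1],[-0.517,-0.5445,0.248,0,0,-0.9026,1],[-0.517,-0.5445,0.248,0,0,-0.9026,1]]}}

```text
time: 2.7
ee_pos: [0.4044, -0.0476, 0.0207]
ee_rot: [-0.021, 1.0, -0.001, 0.002]
wrist_force: [0.4, -1.1, 0.6]
opening: 0.0855
grip_force: 0.0
```

Run:
```python
from h import *
s=ctrl.read_state();print(own(s['ee_pos']),s['ee_pos'],s['wrist_force'],units((-.255,-.034),.018,np.pi/2),units((-.108,-.034),.018,np.pi/2))
```

```text
[-0.25277206 -0.03411589] [ 0.40436098 -0.04757354  0.02072859] [ 0.37475237 -1.11075634  0.59099753] [ 0.003   0.0002  0.0036 -0.0029  0.0093  0.0025] [-1.93e-01 -1.00e-04  4.50e-03 -2.90e-03  9.30e-03  2.50e-03]
```

Emit:
{"op": "send_rows", "data": {"deltas": [[-0.015,0,0,0,0,0,1],[-0.03,0,0,0,0,0,1],[-0.04,0,0,0,0,0,1],[-0.05,0,0,0,0,0,1],[-0.06,0,0,0,0,0,1],[-0.07,0,0,0,0,0,1],[-0.08,0,0,0,0,0,1],[-0.09,0,0,0,0,0,1],[-0.1,0,0,0,0,0,1],[-0.11,0,0,0,0,0,1],[-0.12,0,0,0,0,0,1],[-0.13,0,0,0,0,0,1],[-0.14,0,0,0,0,0,1],[-0.15,0,0,0,0,0,1],[-0.16,0,0,0,0,0,1],[-0.17,0,0,0,0,0,1],[-0.18,0,0,0,0,0,1],[-0.185,0,0,0,0,0,1],[-0.185,0,0,0,0,0,1]]}}

```text
time: 4.6
ee_pos: [0.5413, -0.0418, 0.0179]
ee_rot: [-0.021, 1.0, -0.0, 0.0]
wrist_force: [0.0, -0.1, 0.3]
opening: 0.0851
grip_force: 0.0
```

Run:
```python
from h import *
s=ctrl.read_state();print(own(s['ee_pos']),s['ee_pos'],s['wrist_force'])
p,d=ctrl.capture('top');cv2.imwrite('pics/top1.png',cv2.resize(p[120:320,200:460,::-1],None,fx=3,fy=3)[:600,:780])
```

```text
[-0.11572658 -0.03401033] [ 0.54128409 -0.04178232  0.01789872] [ 0.04220591 -0.11678126  0.34344385]
```

View pics/top1.png

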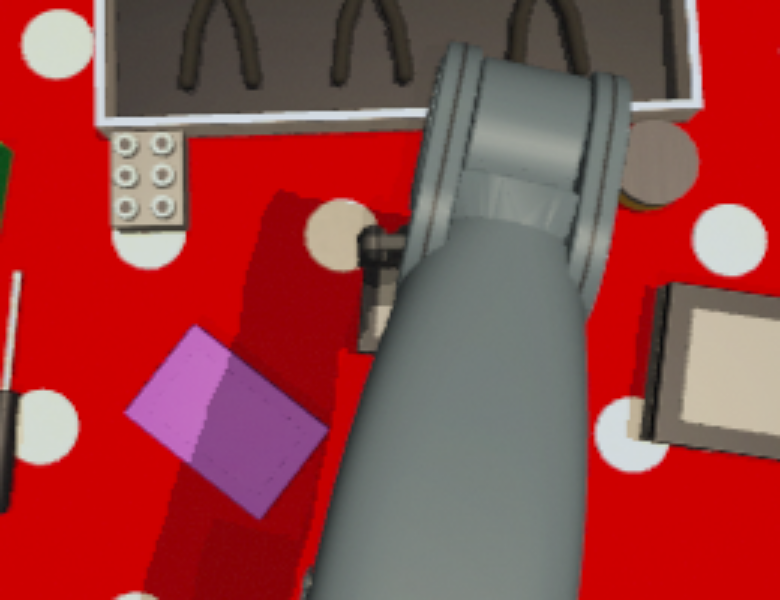

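The crop shows the left finger at (375,245) and a case end at (375,290), which looks barely moved. I'll check from the side.

Run:
```python
from h import *
p,d=ctrl.capture('side');cv2.imwrite('pics/side1.png',cv2.resize(p[100:300,240:500,::-1],None,fx=3,fy=3))
print([(own(r['location']),r['location'],r['confidence']) for r in ctrl.pinpoint('side','bit_case')])
```

```text
[(array([-0.15240056, -0.03300561]), [0.5046, -0.0423, -0.0009], 0.79), (array([-0.23804382,  0.14850384]), [0.4115, 0.1355, 0.0019], 0.78)]
```

View pics/side1.png

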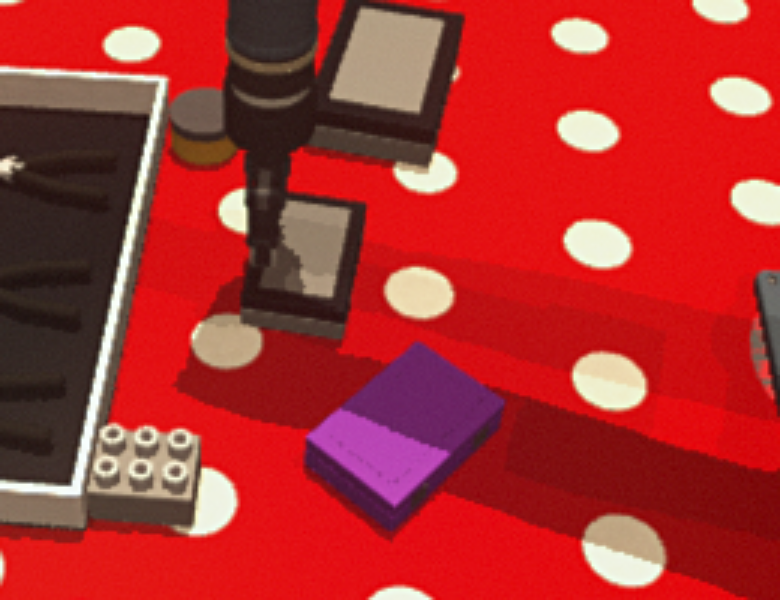

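The side picture shows the case still at its old pose, with the finger at (262,240) above or on its lid and no force. I'll measure the finger's real height from depth.

Run:
```python
from h import *
np.set_printoptions(precision=0,suppress=True,linewidth=200)
s=ctrl.read_state();print(s['time'],s['ee_pos'],s['joint_pos'],s['wrist_force'],s['opening'])
for c in ['side','top','wrist']:
    p,d=ctrl.capture(c);W=cloud(c,d)
    if c=='side':
        for v in range(150,196,3): print(v,[tuple((W[v,u]*1000).round()) for u in (318,324,328,332,340)])
    if c=='wrist': cv2.imwrite('pics/w1.png',p[:,:,::-1]); print(np.nanpercentile(d,[0,5,50]))
```

```text
4.75 [ 1. -0.  0.] [-0.  0. -0.  1. -0. -0.] [ 0.  0. -1.] 0.08527126397105729
150 [(np.float64(590.0), np.float64(-199.0), np.float64(4.0)), (np.float64(549.0), np.float64(-4.0), np.float64(179.0)), (np.float64(539.0), np.float64(-2.0), np.float64(182.0)), (np.float64(530.0), np.float64(-7.0), np.float64(179.0)), (np.float64(525.0), np.float64(-212.0), np.float64(1.0))]
153 [(np.float64(589.0), np.float64(-189.0), np.float64(2.0)), (np.float64(550.0), np.float64(-10.0), np.float64(164.0)), (np.float64(539.0), np.float64(-4.0), np.float64(171.0)), (np.float64(530.0), np.float64(-8.0), np.float64(169.0)), (np.float64(523.0), np.float64(-199.0), np.float64(1.0))]
156 [(np.float64(587.0), np.float64(-176.0), np.float64(1.0)), (np.float64(549.0), np.float64(-5.0), np.float64(159.0)), (np.float64(539.0), np.float64(-6.0), np.float64(159.0)), (np.float64(529.0), np.float64(-4.0), np.float64(163.0)), (np.float64(522.0), np.float64(-186.0), np.float64(0.0))]
159 [(np.float64(585.0), np.float64(-163.0), np.float64(1.0)), (np.float64(549.0), np.float64(-4.0), np.float64(151.0)), (np.float64(53
[... 2987 characters left out ...]
.float64(527.0), np.float64(-12.0), np.float64(39.0)), (np.float64(506.0), np.float64(-15.0), np.float64(38.0))]
192 [(np.float64(567.0), np.float64(-31.0), np.float64(0.0)), (np.float64(547.0), np.float64(1.0), np.float64(38.0)), (np.float64(536.0), np.float64(1.0), np.float64(39.0)), (np.float64(526.0), np.float64(-1.0), np.float64(38.0)), (np.float64(505.0), np.float64(-3.0), np.float64(39.0))]
195 [(np.float64(566.0), np.float64(-20.0), np.float64(0.0)), (np.float64(546.0), np.float64(10.0), np.float64(36.0)), (np.float64(535.0), np.float64(11.0), np.float64(39.0)), (np.float64(525.0), np.float64(11.0), np.float64(40.0)), (np.float64(504.0), np.float64(6.0), np.float64(37.0))]
[0. 0. 0.]
```

View pics/w1.png

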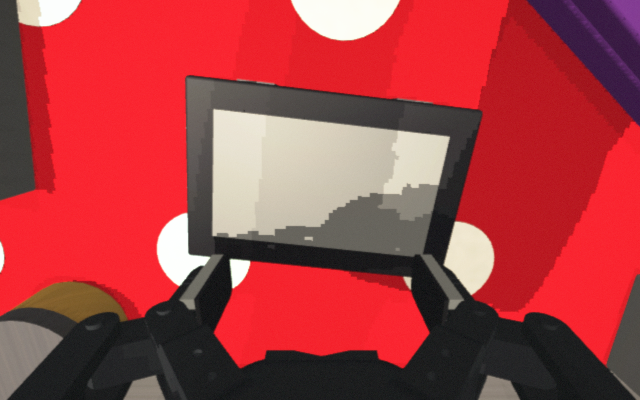

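The wrist picture shows the fingertips beyond the case's far edge, at about (215,270) and (435,270). They never touched it, so the fingers rode over the lid although the reported TCP z is 18 mm. I'll compare the wrist camera's view of the lid and table with the fixed cameras.

Run:
```python
from h import *
s=ctrl.read_state();print(s['ee_pos'],s['joint_pos'],s['ee_rot'])
p,d=ctrl.capture('wrist');W=cloud('wrist',d)
print('lid',W[180,300],W[130,230],'table',W[40,150],d[180,300],d[40,150])
k=ctrl.camera_params('wrist');R=cv2.Rodrigues(np.array(k['rvec'],float))[0];print('cam pos',-R.T@np.array(k['tvec']).ravel())
for uv in [(222,262),(428,262),(205,290)]: print(uv,W[uv[1],uv[0]],d[uv[1],uv[0]])
p,d=ctrl.capture('side');W=cloud('side',d)
m=(abs(W[...,0]-.54)<.03)&(abs(W[...,1]+.03)<.1)&(W[...,2]>.045)
print('finger low z side',np.sort(W[m][:,2])[:12])
q=W[m];q=q[np.argsort(q[:,2])[:60]];print(q[::6])
```

```text
[ 0.54041142 -0.04174306  0.01785331] [-2.00805174e-01  1.34124155e-01 -1.80939216e-01  1.25605124e+00
 -4.28701243e-05 -2.42288632e-01] [-2.07402447e-02  9.99784885e-01  1.40588335e-05 -1.59963786e-04]
lid [ 0.49980206 -0.05359682  0.03962645] [ 0.47692085 -0.08729614  0.03917512] table [ 4.33694814e-01 -1.40053829e-01  4.31579475e-04] 0.15318292 0.16988428
cam pos [ 0.46311687 -0.04471495  0.18876768]
(222, 262) [ 0.53005197 -0.08461514  0.06975022] 0.13298209
(428, 262) [0.52531586 0.00321599 0.07185126] 0.13071509
(205, 290) [ 0.53056349 -0.08475302  0.0898882 ] 0.1139014
finger low z side [0.06012656 0.06232327 0.06282089 0.0636046  0.06419785 0.06421066
 0.06483791 0.06488804 0.06519889 0.06551064 0.06569663 0.0660757 ]
[[ 0.54636356  0.00776494  0.06012656]
 [ 0.54330876  0.01184076  0.06483791]
 [ 0.53365229 -0.08564251  0.06678292]
 [ 0.53813737  0.01256137  0.07004551]
 [ 0.54084399  0.01171439  0.07247663]
 [ 0.53310926  0.01229618  0.07417553]
 [ 0.54908177  0.00794708  0.07845595]
 [ 0.53796423  0.01523022  0.08019724]
 [ 0.5357139   0.01300666  0.08186788]
 [ 0.5331831   0.01360252  0.08646428]]
```

The wrist camera sees the lid at 39.6 mm and the fingertips at about 62 mm, which agrees with the side camera. So the open fingertips are about 42 mm higher than the reported TCP implies, while x and y match. I'll go back, then descend under visual and force checks.

Emit:
{"op": "send_rows", "data": {"deltas": [[0.06,0,0,0,0,0,1],[0.12,0,0,0,0,0,1],[0.19,0,0,0,0,0,1],[0.19,0,0,0,0,0,1],[0.19,0,0,0,0,0,1],[0.19,0,0.01,0,0,0,1],[0.19,0,0.02,0,0,0,1],[0.19,0,0.03,0,0,0,1],[0.19,0,0.036,0,0,0,1],[0.19,0,0.036,0,0,0,1]]}}

```text
time: 6.0
ee_pos: [0.3977, -0.0474, -0.0104]
ee_rot: [-0.021, 1.0, 0.0, -0.001]
wrist_force: [0.2, -0.0, -1.2]
opening: 0.0853
grip_force: 0.0
```

```bash
cat >> h.py <<'E'
def tips():
    s=ctrl.read_state();p,d=ctrl.capture('side');W=cloud('side',d)
    e=s['ee_pos'];m=(abs(W[...,0]-e[0])<.03)&(abs(W[...,1]-e[1])<.08)&(W[...,2]>.007)
    q=W[m];q=q[np.argsort(q[:,2])]
    print('t',s['time'],'own',own(e).round(4),'z',e[2].round(4),'F',np.round(s['wrist_force'],1)); return q,p
E
python3 - <<'E'
from h import *
q,p=tips();print(q[:40:3]);print('z hist',np.histogram(q[:,2],bins=np.arange(0,.12,.01))[0])
cv2.imwrite('pics/side2.png',cv2.resize(p[100:300,240:500,::-1],None,fx=3,fy=3))
E
```

```text
t 6.0 own [-0.2594 -0.0336] z -0.0104 F [ 0.2 -0.  -1.2]
[[ 4.04665671e-01  2.11483488e-04  3.05500261e-02]
 [ 4.05149913e-01  1.18489022e-03  3.54600826e-02]
 [ 3.87286146e-01  1.06645087e-03  3.80007264e-02]
 [ 3.92633667e-01  8.32498094e-03  4.13380451e-02]
 [ 3.90235335e-01  9.61671911e-03  4.31281048e-02]
 [ 3.92958054e-01  7.15896697e-03  4.38632909e-02]
 [ 3.95482204e-01  1.17701782e-02  4.47235413e-02]
 [ 3.95651059e-01  8.96194001e-03  4.54465190e-02]
 [ 4.00985207e-01  7.44406225e-03  4.68249683e-02]
 [ 4.06443192e-01  2.26809884e-03  4.80365554e-02]
 [ 4.06682909e-01  1.70711675e-04  4.95539705e-02]
 [ 3.96274157e-01  6.44962313e-03  5.02656921e-02]
 [ 4.06912603e-01 -2.06291944e-03  5.09286484e-02]
 [ 3.93959043e-01  8.58730789e-03  5.29403076e-02]]
z hist [ 0  0  0  8 25 15  1  8 55 27 56]
```

View pics/side2.png

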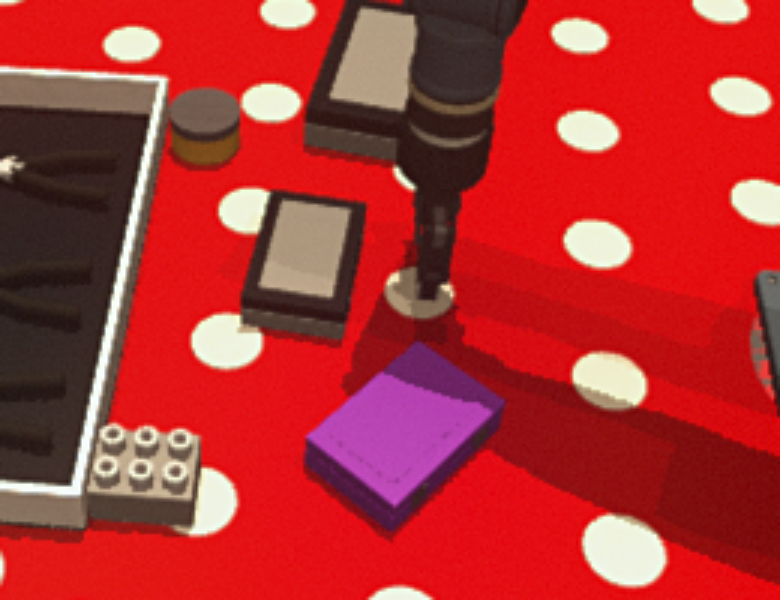

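The fingertip is at about (428,295) and still clear of the table, roughly 33 mm up by depth. I'll go 20 mm lower and then push.

Emit:
{"op": "send_rows", "data": {"deltas": [[0,0,0.01,0,0,0,1],[0,0,0.02,0,0,0,1],[0,0,0.026,0,0,0,1],[-0.02,0,0.026,0,0,0,1],[-0.04,0,0.026,0,0,0,1],[-0.05,0,0.026,0,0,0,1],[-0.06,0,0.026,0,0,0,1],[-0.07,0,0.026,0,0,0,1],[-0.08,0,0.026,0,0,0,1],[-0.09,0,0.026,0,0,0,1],[-0.1,0,0.026,0,0,0,1],[-0.1,0,0.026,0,0,0,1]]}}

```text
time: 7.25
ee_pos: [0.4749, -0.0442, -0.0285]
ee_rot: [-0.021, 1.0, 0.0, 0.001]
wrist_force: [0.5, -0.8, 0.3]
opening: 0.0854
grip_force: 0.0
```

```bash
cat >> h.py <<'E'
def look():
    p,d=ctrl.capture('side');W=cloud('side',d)
    for r in ctrl.pinpoint('side','bit_case'): print('bit',own(r['location']).round(4),round(r['confidence'],2))
    return p,W
E
python3 - <<'E'
from h import *
q,p=tips();print(q[:20:3]); look()
E
```

```text
t 7.25 own [-0.1821 -0.0337] z -0.0285 F [ 0.5 -0.8  0.3]
[[0.48979411 0.03346401 0.00745792]
 [0.50300922 0.03376725 0.00976881]
 [0.48997346 0.03355574 0.01158222]
 [0.48737164 0.03354468 0.01198056]
 [0.50058313 0.0331539  0.01346848]
 [0.49280724 0.03232938 0.01373328]
 [0.4901508  0.03367093 0.01571096]]
bit [-0.1223 -0.0246] 0.87
bit [-0.238   0.1476] 0.7
```

It's moving now. On to the wall.

Emit:
{"op": "send_rows", "data": {"deltas": [[-0.01,0,0,0,0,0,1],[-0.02,0,0,0,0,0,1],[-0.03,0,0,0,0,0,1],[-0.04,0,0,0,0,0,1],[-0.05,0,0,0,0,0,1],[-0.06,0,0,0,0,0,1],[-0.07,0,0,0,0,0,1],[-0.08,0,0,0,0,0,1],[-0.086,0,0,0,0,0,1],[-0.09,0,0,0,0,0,1],[-0.094,0,0,0,0,0,1],[-0.094,0,0,0,0,0,1]]}}

```text
time: 8.6
ee_pos: [0.5434, -0.0415, -0.0286]
ee_rot: [-0.021, 1.0, 0.0, -0.0]
wrist_force: [-3.2, -0.3, 3.2]
opening: 0.0853
grip_force: 2.0
```

Run:
```python
from h import *
tips();p,W=look()
m=(W[...,2]>.033)&(W[...,2]<.043);q=own(W)[m&(own(W)[...,0]>-.13)&(own(W)[...,0]<.01)&(abs(own(W)[...,1]+.03)<.12)]
print(np.percentile(q,[1,99],axis=0))
```

```text
t 8.6 own [-0.1136 -0.0338] z -0.0286 F [-3.2 -0.3  3.2]
bit [-0.0541 -0.0287] 0.83
bit [-0.2404  0.1471] 0.59
[[-0.10683171 -0.09514641]
 [ 0.00116127  0.045429  ]]
```

Emit:
{"op": "send_rows", "data": {"deltas": [[-0.003,0,0,0,0,0,1],[-0.006,0,0,0,0,0,1],[-0.008,0,0,0,0,0,1],[-0.008,0,0,0,0,0,1]]}}

```text
time: 9.15
ee_pos: [0.5495, -0.0413, -0.0287]
ee_rot: [-0.021, 1.0, 0.0, -0.0]
wrist_force: [-3.9, -0.3, 3.5]
opening: 0.0856
grip_force: 2.2
```

Emit:
{"op": "send_rows", "data": {"deltas": [[-0.001,0,0,0,0,0,1],[-0.002,0,0,0,0,0,1],[-0.002,0,0,0,0,0,1]]}}

```text
time: 9.45
ee_pos: [0.5509, -0.0413, -0.0287]
ee_rot: [-0.021, 1.0, 0.0, -0.0]
wrist_force: [-4.7, -0.3, 3.4]
opening: 0.0854
grip_force: 2.4
```

Emit:
{"op": "send_rows", "data": {"deltas": [[-0.001,0,0,0,0,0,1],[-0.002,0,0,0,0,0,1],[-0.002,0,0,0,0,0,1]]}}

```text
time: 9.75
ee_pos: [0.5526, -0.0413, -0.0286]
ee_rot: [-0.021, 1.0, -0.0, -0.0]
wrist_force: [-5.0, -0.4, 2.9]
opening: 0.0853
grip_force: 2.4
```

Emit:
{"op": "send_rows", "data": {"deltas": [[-0.001,0,0,0,0,0,1],[-0.002,0,0,0,0,0,1],[-0.002,0,0,0,0,0,1]]}}

```text
time: 10.05
ee_pos: [0.5542, -0.0412, -0.0286]
ee_rot: [-0.021, 1.0, 0.0, -0.0]
wrist_force: [-4.4, -0.0, 3.5]
opening: 0.0854
grip_force: 2.3
```

Emit:
{"op": "send_rows", "data": {"deltas": [[-0.001,0,0,0,0,0,1],[-0.002,0,0,0,0,0,1],[-0.003,0,0,0,0,0,1],[-0.003,0,0,0,0,0,1]]}}

```text
time: 10.45
ee_pos: [0.5548, -0.0412, -0.0286]
ee_rot: [-0.021, 1.0, -0.0, -0.002]
wrist_force: [-9.0, -0.6, 5.4]
opening: 0.0855
grip_force: 4.3
```

Run:
```python
from h import *
tips();p,W=look();cv2.imwrite('pics/side3.png',cv2.resize(p[100:250,240:440,::-1],None,fx=4,fy=4))
```

```text
t 10.45 own [-0.1022 -0.034 ] z -0.0286 F [-9.  -0.6  5.4]
bit [-0.0454 -0.0277] 0.92
bit [-0.2368  0.1512] 0.82
```

View pics/side3.png

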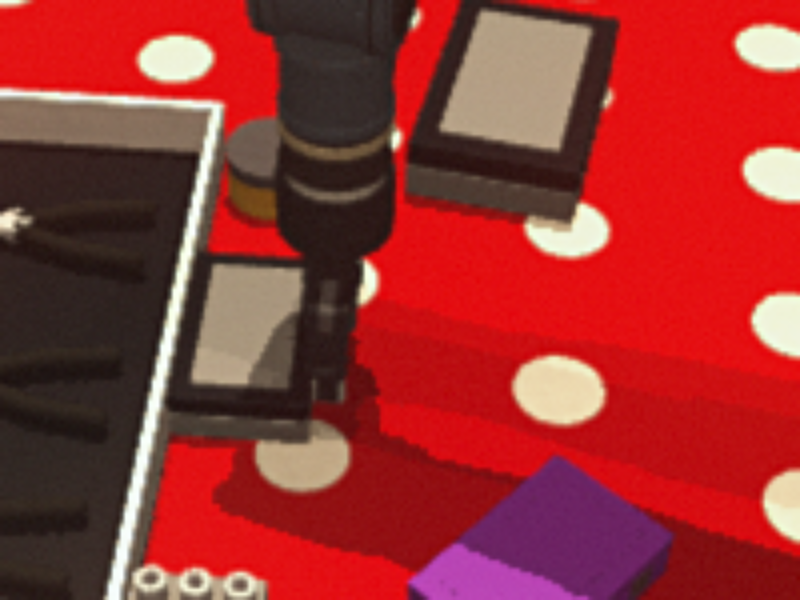

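The case at crop (245,335) now lies along the wall, and its centre is at own (-0.045,-0.028). I'll retract, lift and turn the gripper by 90° with the fingers narrower, to push on the -y end.

Emit:
{"op": "send_rows", "data": {"deltas": [[0.02,0,0,0,0,0,1],[0.04,0,0,0,0,0,1],[0.04,0,-0.06,0,0,0,1],[0.04,0,-0.12,0,0,0,1],[0.04,0,-0.17,0,0,0.3,-0.06],[0.04,0,-0.17,0,0,0.6,-0.06],[0.04,0,-0.17,0,0,0.9,-0.06],[0.04,0,-0.17,0,0,0.9,-0.06]]}}

```text
time: 11.4
ee_pos: [0.5288, -0.0426, 0.1]
ee_rot: [0.203, 0.979, 0.0, 0.003]
wrist_force: [-1.0, 0.0, -0.4]
opening: 0.0399
grip_force: 0.0
```

Emit:
{"op": "send_rows", "data": {"deltas": [[0,0,0,0,0,0.3,-0.06],[0,0,0,0,0,0.6,-0.06],[0,0,0,0,0,0.9,-0.06],[0,0,0,0,0,0.9,-0.06]]}}

```text
time: 11.8
ee_pos: [0.5273, -0.0423, 0.0986]
ee_rot: [0.415, 0.91, 0.0, 0.001]
wrist_force: [-0.2, -0.6, 0.5]
opening: 0.0406
grip_force: 0.0
```

Emit:
{"op": "send_rows", "data": {"deltas": [[0,0,0,0,0,0.3,-0.06],[0,0,0,0,0,0.6,-0.06],[0,0,0,0,0,0.9,-0.06],[0,0,0,0,0,0.9,-0.06]]}}

```text
time: 12.2
ee_pos: [0.527, -0.0424, 0.0987]
ee_rot: [0.607, 0.795, 0.0, 0.0]
wrist_force: [0.6, -0.5, 0.6]
opening: 0.0396
grip_force: 0.0
```

Run:
```python
from h import *
q,p=tips();q=q[q[:,2]>.06];print(q[:12:3]);print(ctrl.read_state()['joint_pos'].round(3),ctrl.read_state()['opening'])
z=ctrl.read_state()['ee_pos'][2];print(units((-.05,-.135),z,0))
```

```text
t 12.2 own [-0.13  -0.034] z 0.0987 F [ 0.6 -0.5  0.6]
[[ 0.55269396 -0.03705047  0.12654476]
 [ 0.50218941 -0.03854243  0.13146535]
 [ 0.54399798 -0.02777421  0.13261676]
 [ 0.50237203 -0.03910221  0.13432238]]
[-0.207  0.059 -0.098  1.413  0.     1.095] 0.04007897350784796
[-1.553e-01  7.370e-02  1.000e-04  1.200e-03  1.000e-04  4.550e-01]
```

Emit:
{"op": "send_rows", "data": {"deltas": [[-0.05,0.025,0,0,0,0.3,-0.06],[-0.1,0.05,0,0,0,0.455,-0.06],[-0.1553,0.0737,0,0,0,0.455,-0.06],[-0.1553,0.0737,0,0,0,0.455,-0.06],[-0.1553,0.0737,0.05,0,0,0.455,-0.06],[-0.1553,0.0737,0.09,0,0,0.455,-0.06],[-0.1553,0.0737,0.11,0,0,0.455,-0.06],[-0.1553,0.0737,0.11,0,0,0.455,-0.06]]}}

```text
time: 13.05
ee_pos: [0.6073, -0.1393, 0.013]
ee_rot: [0.694, 0.72, -0.001, -0.003]
wrist_force: [-1.1, 1.1, -0.2]
opening: 0.0402
grip_force: 0.0
```

Run:
```python
from h import *
q,p=tips();q=q[q[:,2]>.0];p,W=look()
m=(abs(own(W)[...,0]+.05)<.06)&(abs(own(W)[...,1]+.135)<.03)&(W[...,2]>.01);q=W[m];q=q[np.argsort(q[:,2])];print(np.c_[own(q)[:12:3],q[:12:3,2]])
cv2.imwrite('pics/side4.png',cv2.resize(p[100:250,240:440,::-1],None,fx=4,fy=4))
print(units((-.05,-.135),-.015,0))
```

```text
t 13.05 own [-0.0538 -0.1342] z 0.013 F [-1.1  1.1 -0.2]
bit [-0.0421 -0.0316] 0.68
bit [-0.2429  0.149 ] 0.68
[[ 0.00120022 -0.13895554  0.0105455 ]
 [ 0.00114708 -0.13973782  0.01379857]
 [ 0.00157537 -0.12315041  0.01713963]
 [ 0.00118778 -0.12218825  0.02198757]]
[ 0.0011 -0.0004  0.0445  0.0058  0.0021 -0.0103]
```

View pics/side4.png

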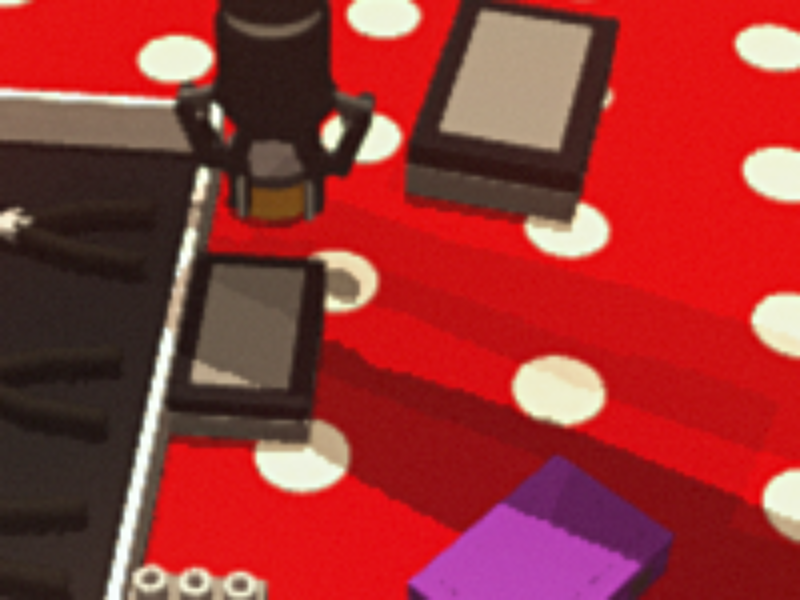

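The fingers hang in front of the tin, between it and the case end at crop (265,258), and the knuckles at (185,100) spread close to the wall. I'll narrow the fingers and move slightly off the wall before going down.

Emit:
{"op": "send_rows", "data": {"deltas": [[0,-0.006,0,0,0,0,-0.4],[0,-0.006,0,0,0,0,-0.4],[0,-0.006,0,0,0,0,-0.4]]}}

```text
time: 13.5
ee_pos: [0.6063, -0.1409, 0.0178]
ee_rot: [0.695, 0.719, 0.0, 0.001]
wrist_force: [-0.6, 0.4, -0.3]
opening: 0.0255
grip_force: 0.0
```

Run:
```python
from h import *
tips();p,d=ctrl.capture('side');W=cloud('side',d);o=own(W)
m=(abs(o[...,0]+.06)<.075)&(abs(o[...,1]+.125)<.04)&(W[...,2]>.015)&(W[...,2]<.16)
for z in np.arange(.02,.16,.01):
    s=o[m&(abs(W[...,2]-z)<.005)&((o[...,0]<-.004)|(W[...,2]>.055))]
    if len(s): print(round(z,3),len(s),s.min(0).round(3),s.max(0).round(3))
```

```text
t 13.5 own [-0.0549 -0.1358] z 0.0178 F [-0.6  0.4 -0.3]
0.03 4 [-0.091 -0.098] [-0.055 -0.093]
0.04 77 [-0.091 -0.096] [-0.005 -0.085]
0.05 15 [-0.079 -0.132] [-0.033 -0.124]
0.06 29 [-0.082 -0.136] [-0.031 -0.122]
0.07 33 [-0.082 -0.136] [-0.031 -0.123]
0.08 29 [-0.082 -0.148] [-0.029 -0.121]
0.09 41 [-0.096 -0.134] [-0.013 -0.12 ]
0.1 104 [-0.102 -0.147] [-0.008 -0.12 ]
0.11 62 [-0.107 -0.149] [-0.003 -0.118]
0.12 88 [-0.112 -0.148] [ 0.002 -0.116]
0.13 94 [-0.118 -0.137] [ 0.007 -0.115]
0.14 152 [-0.12  -0.149] [ 0.009 -0.113]
0.15 164 [-0.117 -0.146] [ 0.006 -0.114]
0.16 34 [-0.095 -0.142] [-0.016 -0.122]
```

Emit:
{"op": "send_rows", "data": {"deltas": [[0,0,0.02,0,0,0,-0.4],[0,0,0.035,0,0,0,-0.4],[0,0,0.042,0,0,0,-0.4],[0,0,0.042,0,0,0,-0.4],[0.01,0,0.042,0,0,0,-0.4],[0.02,0,0.042,0,0,0,-0.4],[0.03,0,0.042,0,0,0,-0.4],[0.04,0,0.042,0,0,0,-0.4],[0.05,0,0.042,0,0,0,-0.4],[0.06,0,0.042,0,0,0,-0.4],[0.07,0,0.042,0,0,0,-0.4],[0.08,0,0.042,0,0,0,-0.4]]}}

```text
time: 14.8
ee_pos: [0.6037, -0.0814, -0.0144]
ee_rot: [0.695, 0.719, -0.001, 0.001]
wrist_force: [0.1, -5.5, 1.7]
opening: 0.0253
grip_force: 2.6
```

Run:
```python
from h import *
tips();look()
```

```text
t 14.8 own [-0.055  -0.0762] z -0.0144 F [ 0.1 -5.5  1.7]
bit [-0.0426  0.0023] 0.7
bit [-0.2389  0.1494] 0.57
```

Emit:
{"op": "send_rows", "data": {"deltas": [[0.01,0,0,0,0,0,-0.4],[0.02,0,0,0,0,0,-0.4],[0.03,0,0,0,0,0,-0.4],[0.04,0,0,0,0,0,-0.4],[0.05,0,0,0,0,0,-0.4],[0.06,0,0,0,0,0,-0.4],[0.07,0,0,0,0,0,-0.4],[0.08,0,0,0,0,0,-0.4],[0.09,0,0,0,0,0,-0.4],[0.1,0,0,0,0,0,-0.4],[0.11,0,0,0,0,0,-0.4],[0.12,0,0,0,0,0,-0.4],[0.125,0,0,0,0,0,-0.4],[0.13,0,0,0,0,0,-0.4],[0.13,0,0,0,0,0,-0.4]]}}

```text
time: 16.45
ee_pos: [0.5998, 0.0159, -0.0148]
ee_rot: [0.695, 0.719, -0.001, 0.0]
wrist_force: [-2.0, -4.7, 2.6]
opening: 0.0256
grip_force: 2.3
```

Run:
```python
from h import *
tips();look()
```

```text
t 16.45 own [-0.0549  0.0212] z -0.0148 F [-2.  -4.7  2.6]
bit [-0.2406  0.1504] 0.86
bit [-0.0425  0.1011] 0.7
bit [-0.2125  0.3366] 0.45
```

Emit:
{"op": "send_rows", "data": {"deltas": [[0.002,0,0,0,0,0,-0.4],[0.004,0,0,0,0,0,-0.4],[0.006,0,0,0,0,0,-0.4],[0.006,0,0,0,0,0,-0.4]]}}

```text
time: 17.0
ee_pos: [0.5996, 0.0196, -0.0148]
ee_rot: [0.695, 0.719, -0.001, 0.001]
wrist_force: [-1.2, -6.1, 2.6]
opening: 0.0257
grip_force: 3.1
```

Emit:
{"op": "send_rows", "data": {"deltas": [[0.001,0,0,0,0,0,-0.4],[0.002,0,0,0,0,0,-0.4],[0.003,0,0,0,0,0,-0.4],[0.003,0,0,0,0,0,-0.4]]}}

```text
time: 17.4
ee_pos: [0.5995, 0.0217, -0.0148]
ee_rot: [0.695, 0.719, -0.001, 0.001]
wrist_force: [-2.4, -6.7, 3.2]
opening: 0.0257
grip_force: 3.2
```

Emit:
{"op": "send_rows", "data": {"deltas": [[0.001,0,0,0,0,0,-0.4],[0.002,0,0,0,0,0,-0.4],[0.003,0,0,0,0,0,-0.4],[0.003,0,0,0,0,0,-0.4]]}}

```text
time: 17.8
ee_pos: [0.5994, 0.0239, -0.0148]
ee_rot: [0.695, 0.719, -0.001, 0.001]
wrist_force: [-1.8, -6.8, 3.3]
opening: 0.0258
grip_force: 3.3
```

Emit:
{"op": "send_rows", "data": {"deltas": [[0.001,0,0,0,0,0,-0.4],[0.002,0,0,0,0,0,-0.4],[0.002,0,0,0,0,0,-0.4]]}}

```text
time: 18.1
ee_pos: [0.5994, 0.0251, -0.0148]
ee_rot: [0.695, 0.719, -0.002, 0.001]
wrist_force: [-1.6, -7.4, 4.0]
opening: 0.0259
grip_force: 3.5
```

Emit:
{"op": "send_rows", "data": {"deltas": [[0.001,0,0,0,0,0,-0.4],[0.002,0,0,0,0,0,-0.4],[0.003,0,0,0,0,0,-0.4],[0.003,0,0,0,0,0,-0.4]]}}

```text
time: 18.5
ee_pos: [0.5994, 0.025, -0.0147]
ee_rot: [0.695, 0.719, -0.003, 0.003]
wrist_force: [-2.3, -12.6, 3.4]
opening: 0.0257
grip_force: 5.9
```

Run:
```python
from h import *
tips();p,W=look();cv2.imwrite('pics/side5.png',cv2.resize(p[140:280,210:400,::-1],None,fx=4.2,fy=4.2))
```

```text
t 18.5 own [-0.0549  0.0303] z -0.0147 F [ -2.3 -12.6   3.4]
bit [-0.0437  0.109 ] 0.57
bit [-0.239   0.1502] 0.57
```

View pics/side5.png

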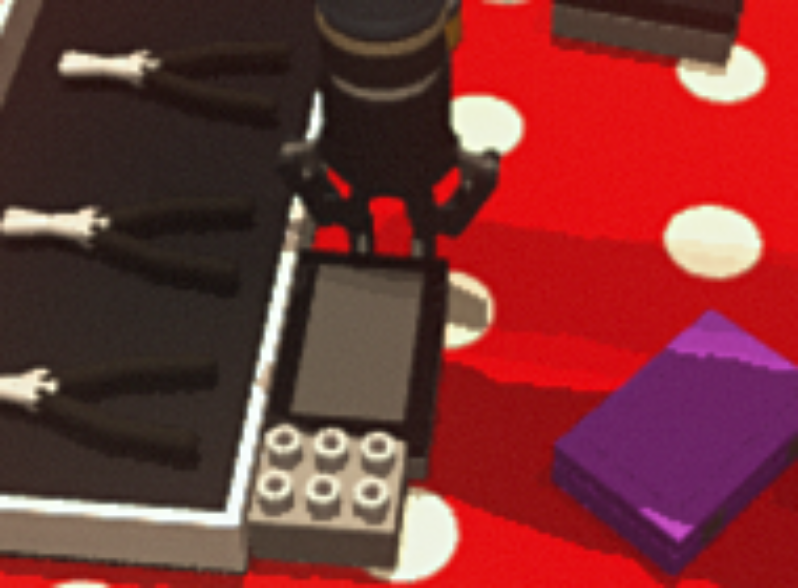

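The case at crop (360,340) now butts against the rack at (330,490), and the force jumped to 12.6 N with no further motion. I'll back off, lift, and measure.

Emit:
{"op": "send_rows", "data": {"deltas": [[-0.02,0,0,0,0,0,-0.4],[-0.04,0,0,0,0,0,-0.4],[-0.04,0,-0.06,0,0,0,-0.4],[-0.04,0,-0.12,0,0,0,-0.4],[-0.04,0,-0.17,0,0,-0.3,-0.4],[-0.09,-0.05,-0.18,0,0,-0.6,0.5],[-0.14,-0.1,-0.18,0,0,-0.9,1],[-0.19,-0.15,-0.18,0,0,-0.9,1],[-0.19,-0.19,-0.18,0,0,-0.9,1],[-0.19,-0.19,-0.18,0,0,-0.9,1]]}}

```text
time: 19.65
ee_pos: [0.4573, -0.1182, 0.1183]
ee_rot: [0.519, 0.855, 0.0, -0.003]
wrist_force: [0.6, -0.2, 0.9]
opening: 0.0852
grip_force: 0.0
```

Run:
```python
from h import *
s=ctrl.read_state();print(s['time'],own(s['ee_pos']),s['ee_pos'][2])
p,d=ctrl.capture('top');W=cloud('top',d);o=own(W)*1000;z=W[...,2]
cv2.imwrite('pics/top2.png',cv2.resize(p[120:270,190:460,::-1],None,fx=2.9,fy=2.9))
m=(z>.034)&(z<.042)
for a,b,lab in [(60,80,''),(90,110,''),(120,150,''),(155,170,'')]:
    x=o[m&(o[...,1]>a)&(o[...,1]<b)&(o[...,0]>-130)&(o[...,0]<-20)]; print('near edge x at y',a,b,np.percentile(x[:,0],[1,3]) if len(x) else None)
for a,b in [(-88,-65),(-60,-40),(-35,-15)]:
    x=o[m&(o[...,0]>a)&(o[...,0]<b)&(o[...,1]>0)&(o[...,1]<150)]; print('right end y',a,np.percentile(x[:,1],[0,1,3]) if len(x) else None)
for n,c in [('tin',(.62,-.215)),('drill',(.447,-.314)),('screwdriver',(.43,.324))]:
  print(n,[np.round(r['location'],3) for r in ctrl.pinpoint('top',{'tin':'screw_tin','drill':'drill_case'}.get(n,n))][:2])
b,q=box(W,(.447,-.314),.16,.04,.06);print('drill own',b[0],b[2])
print('bit',[own(r['location']) for r in ctrl.pinpoint('top','bit_case')])
```

```text
19.65 [-0.20283493 -0.10688404] 0.11830248285259916
near edge x at y 60 80 [-90.83315703 -89.48447253]
near edge x at y 90 110 [-90.24512086 -89.91308626]
near edge x at y 120 150 [-91.53733545 -91.1691999 ]
near edge x at y 155 170 [-90.77682263 -90.21006423]
right end y -88 [41.55348038 41.97310719 44.34554865]
right end y -60 [40.83968242 41.08619679 43.5599822 ]
right end y -35 [40.3987311  41.39331272 43.0427814 ]
tin [array([ 0.624, -0.214,  0.004]), array([ 0.607,  0.2  , -0.001])]
drill []
screwdriver [array([ 0.623, -0.216,  0.001]), array([0.429, 0.326, 0.002])]
drill own (-263.5866394042969, -391.1683349609375) 67.51111602783203
bit [array([-0.24021288,  0.14929452]), array([-0.04823268,  0.1134988 ])]
```

View pics/top2.png

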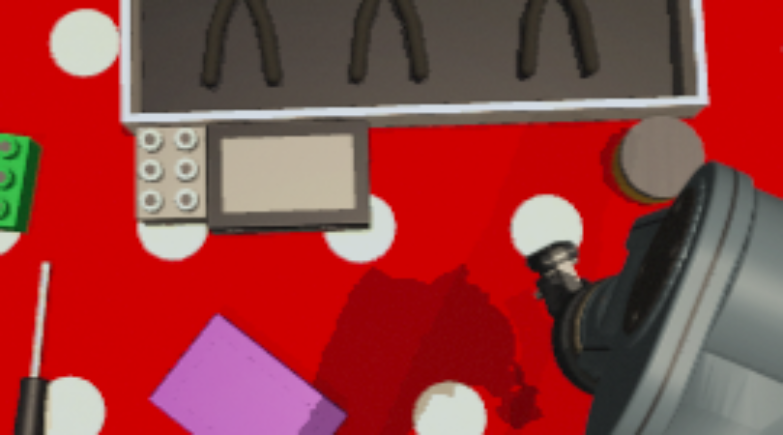

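The top crop shows the case at (288,175) flush with the wall and rack. Its near edge is at -91 ±1 mm all along and its right end at 41 mm, so it is aligned. The tin, purple case and screwdriver are unmoved. A final light press towards the wall will confirm that contact.

Emit:
{"op": "send_rows", "data": {"deltas": [[0,0,0,0,0,-0.3,-0.06],[0,0,0,0,0,-0.6,-0.06],[0,0,0,0,0,-0.9,-0.06],[0,0,0,0,0,-0.9,-0.06]]}}

```text
time: 20.3
ee_pos: [0.4635, -0.1174, 0.12]
ee_rot: [0.312, 0.95, 0.0, 0.0]
wrist_force: [0.7, 0.0, -0.2]
opening: 0.0405
grip_force: 0.0
```

Emit:
{"op": "send_rows", "data": {"deltas": [[0,0,0,0,0,-0.3,-0.06],[0,0,0,0,0,-0.6,-0.06],[0,0,0,0,0,-0.9,-0.06],[0,0,0,0,0,-0.9,-0.06]]}}

```text
time: 20.7
ee_pos: [0.463, -0.1176, 0.12]
ee_rot: [0.094, 0.996, 0.0, 0.0]
wrist_force: [0.7, 0.3, -0.3]
opening: 0.0399
grip_force: 0.0
```

Run:
```python
from h import *
print(units((-.135,.11),.118,np.pi/2),units((-.135,.11),-.014,np.pi/2))
```

```text
[-0.0149  0.2999  0.0027  0.0005  0.0007 -0.4591] [-0.0148  0.2998  0.1787  0.0005  0.0007 -0.4591]
```

Emit:
{"op": "send_rows", "data": {"deltas": [[-0.015,0.06,0,0,0,-0.459,-0.06],[-0.015,0.12,0,0,0,-0.459,-0.06],[-0.015,0.18,0,0,0,-0.459,-0.06],[-0.015,0.24,0,0,0,-0.459,-0.06],[-0.015,0.3,0,0,0,-0.459,-0.06],[-0.015,0.3,0,0,0,-0.459,-0.06],[-0.015,0.3,0.06,0,0,-0.459,-0.06],[-0.015,0.3,0.12,0,0,-0.459,-0.06],[-0.015,0.3,0.16,0,0,-0.459,-0.06],[-0.015,0.3,0.179,0,0,-0.459,-0.06],[-0.015,0.3,0.179,0,0,-0.459,-0.06],[-0.035,0.3,0.179,0,0,-0.459,-0.06],[-0.045,0.3,0.179,0,0,-0.459,-0.06],[-0.05,0.3,0.179,0,0,-0.459,-0.06],[-0.05,0.3,0.179,0,0,-0.459,-0.06]]}}

```text
time: 22.2
ee_pos: [0.5424, 0.0961, -0.0127]
ee_rot: [-0.021, 1.0, 0.0, 0.001]
wrist_force: [-0.0, 0.3, 0.4]
opening: 0.0402
grip_force: 0.0
```

Run:
```python
from h import *
q,_=tips();print(q[0]);look()
```

```text
t 22.2 own [-0.1089  0.1037] z -0.0127 F [-0.   0.3  0.4]
[0.56354227 0.1736989  0.00778877]
bit [-0.2372  0.1455] 0.78
bit [-0.0445  0.1102] 0.58
```

Emit:
{"op": "send_rows", "data": {"deltas": [[-0.002,0,0,0,0,0,-0.06],[-0.004,0,0,0,0,0,-0.06],[-0.006,0,0,0,0,0,-0.06],[-0.007,0,0,0,0,0,-0.06],[-0.007,0,0,0,0,0,-0.06]]}}

```text
time: 22.85
ee_pos: [0.546, 0.0966, -0.0144]
ee_rot: [-0.022, 1.0, 0.0, -0.0]
wrist_force: [1.0, -0.6, -0.7]
opening: 0.04
grip_force: 0.0
```

Emit:
{"op": "send_rows", "data": {"deltas": [[-0.001,0,0,0,0,0,-0.06],[-0.002,0,0,0,0,0,-0.06],[-0.003,0,0,0,0,0,-0.06],[-0.003,0,0,0,0,0,-0.06]]}}

```text
time: 23.25
ee_pos: [0.5483, 0.0966, -0.0143]
ee_rot: [-0.022, 1.0, -0.0, 0.0]
wrist_force: [-0.4, -0.2, 0.0]
opening: 0.0399
grip_force: 0.0
```

Emit:
{"op": "send_rows", "data": {"deltas": [[-0.001,0,0,0,0,0,-0.06],[-0.002,0,0,0,0,0,-0.06],[-0.003,0,0,0,0,0,-0.06],[-0.003,0,0,0,0,0,-0.06]]}}

```text
time: 23.65
ee_pos: [0.5489, 0.0966, -0.0144]
ee_rot: [-0.022, 1.0, -0.0, -0.001]
wrist_force: [-5.6, -0.7, 4.4]
opening: 0.0401
grip_force: 2.7
```

Emit:
{"op": "send_rows", "data": {"deltas": [[-0.001,0,0,0,0,0,-0.06],[-0.002,0,0,0,0,0,-0.06],[-0.002,0,0,0,0,0,-0.06]]}}

```text
time: 23.95
ee_pos: [0.5488, 0.0966, -0.0144]
ee_rot: [-0.022, 1.0, -0.0, -0.003]
wrist_force: [-9.3, -0.8, 7.5]
opening: 0.0401
grip_force: 4.4
```

The press met firm resistance at once with no motion, so the case is on the wall. Now I'll retract and clear away.

Emit:
{"op": "send_rows", "data": {"deltas": [[0.01,0,0,0,0,0,-0.06],[0.03,0,0,0,0,0,-0.06],[0.04,0,0,0,0,0,-0.06],[0.04,0,-0.06,0,0,0,-0.06],[0.04,0,-0.12,0,0,0,-0.06],[0.04,0,-0.18,0,0,0,-0.06],[0.08,-0.06,-0.2,0,0,0,-0.06],[0.14,-0.12,-0.2,0,0,0,-0.06],[0.18,-0.18,-0.2,0,0,0,-0.06],[0.18,-0.24,-0.2,0,0,0,-0.06],[0.18,-0.24,-0.2,0,0,0,-0.06],[0.18,-0.24,-0.2,0,0,0,-0.06]]}}

```text
time: 25.15
ee_pos: [0.4249, -0.0913, 0.1359]
ee_rot: [-0.019, 1.0, -0.001, 0.001]
wrist_force: [-0.3, -0.1, -0.3]
opening: 0.0401
grip_force: 0.0
```

Run:
```python
from h import *
p,d=ctrl.capture('top');W=cloud('top',d);o=own(W)*1000;z=W[...,2]
m=(z>.034)&(z<.042)
for a,b in [(60,80),(90,110),(120,150),(155,170)]:
    x=o[m&(o[...,1]>a)&(o[...,1]<b)&(o[...,0]>-130)&(o[...,0]<-20)]; print('near edge',a,np.percentile(x[:,0],[1,3]))
for a,b in [(-88,-65),(-60,-40),(-35,-15)]:
    x=o[m&(o[...,0]>a)&(o[...,0]<b)&(o[...,1]>0)&(o[...,1]<150)]; print('right end',a,np.percentile(x[:,1],[0,1,3]))
b,q=box(W,(.407,.136),.12,.03,.045);print('purple',b[0])
ctrl.capture('side')
for n in ['screw_tin','drill_case','screwdriver']: print(n,[np.round(r['location'],3) for r in ctrl.pinpoint('side',n)][:2])
print(ctrl.finish_job())
```

```text
near edge 60 [-90.90528403 -89.28807671]
near edge 90 [-89.93974941 -89.52945032]
near edge 120 [-91.61828    -91.03527767]
near edge 155 [-90.78261141 -88.91881833]
right end -88 [41.55485253 41.84270228 44.2388192 ]
right end -60 [40.83791969 41.08797095 43.48233915]
right end -35 [40.39163269 41.40522363 43.04567793]
purple (-242.57864379882812, 147.84552001953125)
screw_tin [array([ 0.624, -0.212, -0.002])]
drill_case [array([ 0.45 , -0.312, -0.002])]
screwdriver [array([ 0.429,  0.322, -0.001])]
the job is handed in; nothing more can be done
None
```

The job is handed in: the bit case rests with one long side flat against the near wall and one end touching the grey socket rack; the tin, drill case and screwdriver stayed in place to within measuring error, and about 25 s of the 54 s were used.

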